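# Take the griddle's width with a tape measure and lock it

## Robot

A 6-joint arm with a two-finger parallel gripper is mounted at the origin on a cart in front of the work surface, level with it; the furniture and walls round the work are solid. World frame = base frame: x ahead of the robot, y to its left, z up, the work surface at z = 0. Lengths are in m, angles in rad, forces in N, time in s.
With the tool pointing down it reaches from about 0.3 to 0.875 m from the base axis. Payload 4.2 kg.
Tool frame: the origin (TCP) lies at the very end of the fingers, on their centre line; the grasp point (between the pads) lies 19 mm behind it (bot.grip_point_offset is the distance from the TCP to the grasp point, in m); z points along the fingers, y is the line along which they close (so a half turn about z gives the same grasp; the last joint's range is limited). The gripper opens to 85 mm and grips with 20 to 120 N. Pads are 22 mm wide; open, the fingers measure 114 mm over their backs; the gripper's body (76 mm by 85 mm) begins 54 mm behind the grasp point. The pads swing forward as they close: fully open they stand 13 mm farther back than shut.
Start: joints at [1.132, 0.32, 1.565, -0, 1.257, -0.02], TCP at [0.234, 0.525, 0.231] pointing down, gripper open.
Joint ranges: [-3.11, 3.11], [-0.84, 2.01], [0.21, 2.61], [-1.34, 4.49], [0.05, 2.63], [-2.56, 2.56]. Speed limits (rad/s): [2.57, 2.57, 3.14, 3.14, 3.14, 3.14].

## Interface

Orientations are given as a rotation vector (axis times angle).
In Python, from plant import bot, optics, workorder gives the robot as it stands.
- The arm moves only by the shell command python3 -m handwheel 'ROWS' [OPENING] [FORCE]. ROWS is JSON, a list that holds one entry, the list of rows, each a list of 4 numbers: the shift along the tool's x, y, z scaled (see below), then the turn about the tool's z scaled (see below). A call has 1 to 10 rows; each row shifts and turns the commanded pose from where the row before left it, along the tool's axes as they then stand; what a row does not reach is not made up. The controller multiplies each number of a shift by 3 cm and each number of a turn by 30 degrees. A row lasts 1/8 s, in which the tool goes at most 62.5 mm and 10.7 degrees, less where a joint would pass 70% of its speed; a pose out of reach is approached as far as the arm can. A call with a number of a shift or a turn outside -1 to 1 is refused whole. A call with a gripper value outside its range is refused whole. OPENING is the closure, from -1 (fully open) to 1 (shut), so that 0 is half open, set as the call begins (- or left out, the last holds). The fingers move at their own pace and stop on an object; FORCE is the grip in N (left out, the last holds). Time passes only in rows, so rows that do not move let the fingers close. It gives the time, the measured TCP pose, the force, the opening and the grip force at its end, in the units of the state.
- bot.state(): the state, without advancing time (a new reading comes with each control period).
- optics.camera(name): name is "side" or "top" or "wrist"; returns the picture (420x560x3 uint8, blue, green, red); there is no depth.
- optics.camera_info(name): a dict with "fx", "fy", "cx", "cy" (pixels), "k1" (the pictures are not rectified: a ray, as slopes to the right and down, at radius r is drawn at 1 + k1 r^2 times it, then the intrinsics apply), "rvec" (rotation vector, rad) and "tvec" (3), from world to camera coordinates, as OpenCV has them; the wrist camera has in their place "hand_eye" (4x4, takes a point from camera to tool coordinates, whose origin is the TCP and whose axes are the flange's). Camera axes: x right, y down, z forward; pixel columns grow to the right and rows downward; lengths in m; the calibration is good to about 2 mm. A picture is of the moment at which its call begins: read the wrist's pose just before it. camera_info takes no time and is no camera call.
- workorder.close_job(): hands the job in; it is judged then, once.
The state is a dict: "time": time; "joint_pos": joint angles; "joint_velocities": joint speeds; "tau": joint torques, N m; "position": TCP position; "eef_rot": TCP orientation; "contact_force": force on the tool from outside, world axes, zero at the start; "torque": the same for the moment, N m; "opening": finger opening in m; "gripper_force": force on a finger pad.
Only numpy, scipy, OpenCV 4.12 (cv2) and the standard library are available. Lean on these libraries where they do the work, as an engineer would, in place of code of your own. Each camera call takes 0.05 s, during which the arm holds its last target. There are 200 camera calls.

## Task

Take the outside width (the short way across) of the cast-iron griddle with the tape measure: hook the tape's end over the griddle's left-hand rim, back the case away to the right against the spring, over the right-hand rim and down to the counter, let the spring draw its front square against the outside of that rim, and only then push the lock lever fully down. Lift the locked tape off and stand it on the slate board, base down and blade lengthwise, still showing the width and clear of the griddle; leave the griddle, the glass, the bowl and the salt shaker where they are.

Things in the scene. Friction and masses are not known exactly. Their poses are not given: they have to be found in the camera images.
- tape_centre (a point): Middle of the tape measure's case, 33 mm above its base. Grey case with black rubber back, steel ring on each side: 72 mm long (x), 38 wide (y), 66 high, 0.32 kg, standing on its base. x points forward, the way the blade runs out; z up. Grip its straight parallel sides, up to 46 mm above the base. The stiff straight blade, 22 mm wide, leaves the front level, 21.5 to 24 mm above the base.
- tape_hook (a point): Steel hook on the blade's end: a plate 3 mm thick and 22 mm wide, square to the blade and hanging to 14 mm below the blade's underside (7.5 mm above the level of the case's base). This point lies on its inner face, which looks back at the case, 9 mm below the blade's underside; axes as the case.
- tape_mouth (a point): Point on the case's flat upright front face (36 mm forward of the middle), 12.5 mm above the base; axes as the case. With the blade wound in, the hook's inner face stands 16 mm in front of it.
- tape_lock_nose (a point): Top of the nose of the lock lever, a black tab 38 mm long and 18 mm wide on the case's top, hinged at its rear; the nose is 13 mm forward of the case's middle and, raised, about 75 mm above the base. Pressed down about 7 mm with 5 to 10 N, to a hard stop, it brakes the blade and stays down.
- tape_lock (a joint): Lock lever: 0 rad = raised, blade free; 0.22 rad = fully down, blade held.
- tape_blade (a joint): How far the blade is drawn out, m: 0 = wound in, at most 0.20. Front face to hook's inner face = this value + 0.016. A spring pulls it in with 4 N when wound in, 5 N at 0.125; unlocked and unhooked it runs back in.
- griddle: Black cast-iron griddle, a shallow rimmed tray with ribs on its floor, 2.2 kg: 140 mm wide over the outsides of its long rims (its y), 180 mm long (x) plus a low loop handle at each end (216 mm in all). Rims upright, 6 mm thick, 20 mm high all round; ribs' tops 6 mm above the counter. Origin: centre of its underside; y points to the left-hand rim.
- slate: Thin dark slate serving board on the counter with a rope loop at its -y end, 0.42 kg: 120 mm wide (its x) and 220 mm long (its y, from -99 to +121 mm), its top 11 mm above the counter. Origin: on its underside, on its middle line. The tape stands on it at the start.
- glass: Clear drinking glass to the right of the slate, 81 mm across, 91 mm high. Origin: centre of its underside.
- bowl: Small dark bowl, 115 mm across, 51 mm high, at the back right. Origin: centre of its underside.
- salt_shaker: Glass salt shaker with a grey top, 44 mm across and 90 mm high, near the counter's front edge. Origin: centre of its underside.

How it is judged:
On the way, in this order (a step that is already met when the one before it is completed fails the run):
1. with the lock still up, the hook bears on the left-hand rim from outside and the case's front is against the outside of the right-hand rim, square across (y of tape_hook in the frame of griddle between 0.066 and 0.0745 m and z of each of tape_hook, tape_mouth in the frame of griddle below 0.0175 m and y of tape_mouth in the frame of griddle between -0.0735 and -0.066 m and x of tape_hook in the frame of griddle between -0.085 and 0.085 m and x of tape_mouth in the frame of griddle between -0.085 and 0.085 m and angle between the x axis of tape_centre and the y axis of griddle, either way round below 0.08 rad and value of joint tape_lock below 0.08 rad), for 0.2 s.
2. the lever is pushed down while the tape spans the griddle (y of tape_hook in the frame of griddle between 0.066 and 0.0745 m and z of each of tape_hook, tape_mouth in the frame of griddle below 0.0175 m and y of tape_mouth in the frame of griddle between -0.0735 and -0.066 m and x of tape_hook in the frame of griddle between -0.085 and 0.085 m and x of tape_mouth in the frame of griddle between -0.085 and 0.085 m and angle between the x axis of tape_centre and the y axis of griddle, either way round below 0.08 rad and value of joint tape_lock above 0.17 rad), for 0.2 s.
At the end, for the whole second after the job is handed in: The tape stands at rest on its base on the slate (middle over the board, blade within 0.3 rad of the board's length, tilted less than 0.08 rad), lever down (over 0.16 rad), drawn out 0.124 m within 4 mm (the griddle's 140 mm width), not touching the griddle (value of joint tape_blade between 0.12 and 0.128 m and value of joint tape_lock above 0.16 rad and x of tape_centre in the frame of slate between -0.05 and 0.05 m and y of tape_centre in the frame of slate between -0.095 and 0.117 m and z of tape_centre in the frame of slate between 0.04 and 0.048 m and angle between tape_centre's own z axis and vertical below 0.08 rad and angle between the x axis of tape_centre and the y axis of slate, either way round below 0.3 rad and contact force between tape and griddle below 0.05 N and velocity of joint tape_blade below 0.01 m/s).
It fails at once if the griddle is shifted by more than 20 mm (distance of griddle from where it was at the start of the episode above 0.02 m).
It fails at once if the glass is shifted by more than 20 mm (distance of glass from where it was at the start of the episode above 0.02 m).
It fails at once if the bowl is shifted by more than 20 mm (distance of bowl from where it was at the start of the episode above 0.02 m).
It fails at once if the salt shaker is shifted by more than 20 mm (distance of salt_shaker from where it was at the start of the episode above 0.02 m).
It fails at once if the tape is tipped over (angle between tape_centre's own z axis and vertical above 1 rad).
It also fails if it takes over 64 s, if anything falls off the work surface, if the arm or the gripper's body presses on something with over 40 N, if the wrist force passes 120 N, or if a joint passes its speed limit or range.

## Working session

There is one attempt and no reset: what is moved stays moved. The work goes in short steps, Python scripts to look and compute and a shell command to move; the robot and the scene stay as the last step left them, time stands still between calls to the robot, and variables do not carry over. Pictures are saved under pics/ and viewed, at most 11 in all, crops included, and the job is handed in when it is done.

```bash
mkdir -p pics; ls; python3 - <<'E'
from plant import bot, optics
import cv2, numpy as np
s=bot.state(); print({k:np.round(v,3).tolist() for k,v in s.items()}, bot.grip_point_offset)
for n in ("top","side"):
    cv2.imwrite(f"pics/{n}0.png",optics.camera(n)); 
for n in ("top","side","wrist"): print(n,optics.camera_info(n))
E
```

```text
pics
{'time': 0.0, 'joint_pos': [1.132, 0.32, 1.566, -0.0, 1.257, -0.02], 'joint_velocities': [0.001, 0.0, 0.0, 0.0, -0.001, -0.001], 'tau': [-0.001, -41.553, -23.415, -0.0, 0.008, -0.0], 'position': [0.234, 0.525, 0.23], 'eef_rot': [-0.653, -3.073, 0.003], 'contact_force': [0.139, 0.936, 0.458], 'torque': [-0.015, 0.015, 0.041], 'gripper_force': 0.0, 'opening': 0.086} 0.0187
top {'fx': 412.6738429614262, 'fy': 412.6738429614262, 'cx': 275.8153675074635, 'cy': 212.1209620521235, 'k1': -0.06868028785218414, 'rvec': array([ 2.13652367, -2.1608649 ,  0.13887705]), 'tvec': array([-0.13072053,  0.52729883,  0.87626151])}
side {'fx': 428.7498441995828, 'fy': 428.7498441995828, 'cx': 273.2009216201071, 'cy': 209.09686622831975, 'k1': -0.06296820570997137, 'rvec': array([ 1.68177341,  1.94139517, -0.71050175]), 'tvec': array([ 0.19898987, -0.29791608,  1.46528187])}
wrist {'fx': 304.33371371704413, 'fy': 304.33371371704413, 'cx': 275.3904497612138, 'cy': 212.71114063262473, 'k1': 0.009531318755213458, 'hand_eye': array([[ 8.71898364e-04, -9.55213665e-01, -2.95915688e-01,
         7.65028424e-02],
       [ 9.99997594e-01,  1.42846520e-03, -1.66464042e-03,
        -2.94030427e-04],
       [ 2.01279254e-03, -2.95913525e-01,  9.55212612e-01,
        -1.41281899e-01],
       [ 0.00000000e+00,  0.00000000e+00,  0.00000000e+00,
         1.00000000e+00]])}
```

View pics/top0.png

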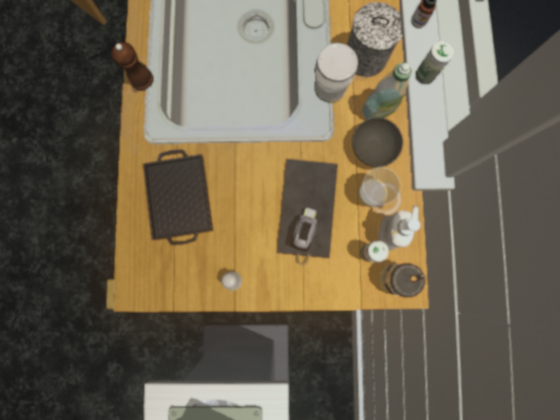

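View pics/side0.png

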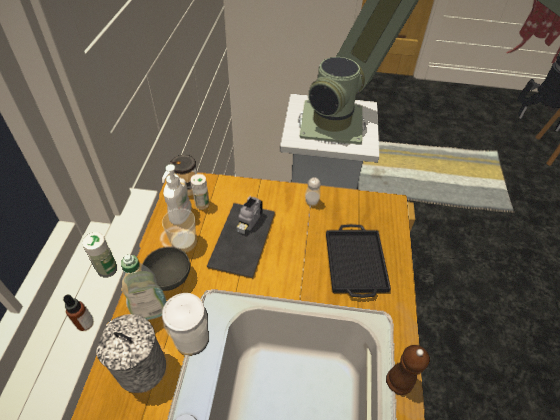

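The top view shows the griddle at about (178,197), with its handles up and down in the image. The slate is at about (308,208), with the tape at (306,230) and its hook at (310,213). The shaker is at (231,281), the glass at (375,190) and the bowl at (377,143). The side view agrees.

```bash
cat > h.py <<'E'
from plant import bot, optics
import cv2, numpy as np
from scipy.spatial.transform import Rotation as R
def cam(n, s=None):
    i=optics.camera_info(n); K=np.array([[i['fx'],0,i['cx']],[0,i['fy'],i['cy']],[0,0,1]]); d=np.array([i['k1'],0,0,0.])
    if n=='wrist':
        T=np.eye(4); T[:3,:3]=R.from_rotvec(s['eef_rot']).as_matrix(); T[:3,3]=s['position']
        T=np.linalg.inv(T@i['hand_eye'])
    else:
        T=np.eye(4); T[:3,:3]=R.from_rotvec(i['rvec']).as_matrix(); T[:3,3]=i['tvec']
    return K,d,T
def cast(c,uv,z):
    K,d,T=c; p=cv2.undistortPoints(np.float64(uv).reshape(-1,1,2),K,d)[:,0]
    Ti=np.linalg.inv(T); D=np.c_[p,np.ones(len(p))]@Ti[:3,:3].T; o=Ti[:3,3]
    return o+D*((z-o[2])/D[:,2])[:,None]
def proj(c,P):
    K,d,T=c; return cv2.projectPoints(np.float64(P).reshape(-1,1,3),cv2.Rodrigues(T[:3,:3])[0],T[:3,3],K,d)[0][:,0]
E
python3 - <<'E'
from h import *
t=cam('top');s=cam('side')
np.set_printoptions(precision=4,suppress=True)
for n,c in (('t',t),('s',s)): print(n,proj(c,[[0,0,0],[.234,.525,.231],[.5,0,0]]))
im=cv2.imread('pics/top0.png'); g=im.max(2)
def big(m,seed,z,name):
    n,l,st,ce=cv2.connectedComponentsWithStats(m.astype(np.uint8)); k=l[seed[1],seed[0]]
    cs=cv2.findContours((l==k).astype(np.uint8),0,cv2.CHAIN_APPROX_NONE)[0]; c=max(cs,key=len)[:,0]
    print(name,st[k]); W=cast(t,c,z)[:,:2]; r=cv2.minAreaRect(np.float32(W)); print(r, cv2.boxPoints(r).round(3).tolist()); return l==k
m=big(cv2.morphologyEx((g<75).astype(np.uint8),cv2.MORPH_OPEN,np.ones((7,7)))>0,(178,197),.02,'griddle')
m2=big(cv2.morphologyEx((g<75).astype(np.uint8),cv2.MORPH_OPEN,np.ones((7,7)))>0,(310,180),.011,'slate')
print(cast(t,[[306,230],[305,240]],.077),cast(t,[[310,213]],.035),'glass',cast(t,[[375,190]],0.02),'bowl',cast(t,[[377,143]],.05),'salt',cast(t,[[231,281]],.08))
print('side hook/lever',cast(s,[[250,205],[245,228]],.05))
a=cv2.resize(im[130:300,120:420],None,fx=2.6,fy=2.6,interpolation=2)
b=cv2.resize(cv2.imread('pics/side0.png')[180:290,200:400],None,fx=2.6,fy=2.6,interpolation=2)
cv2.imwrite('pics/crop.png',a)
E
```

```text
t [[215.8779 453.8959]
 [-93.618  363.5776]
 [216.3571 226.0434]]
s [[331.2073 122.2531]
 [535.6187 127.3164]
 [322.3539 237.3013]]
griddle [ 145  157   62   81 4001]
((0.5663555264472961, 0.08736306428909302), (0.177575021982193, 0.1348685622215271), 8.811891555786133) [[0.46799999475479126, 0.14000000059604645], [0.48899999260902405, 0.007000000216066837], [0.6639999747276306, 0.03400000184774399], [0.6439999938011169, 0.1679999977350235]]
slate [    76      0    484    420 158249]
((0.5793375372886658, -0.2846652865409851), (1.1145342588424683, 1.0050150156021118), 87.57688903808594) [[0.05400000140070915, -0.8199999928474426], [1.0579999685287476, -0.8629999756813049], [1.1050000190734863, 0.25099998712539673], [0.10100000351667404, 0.2930000126361847]]
[[ 0.4816 -0.1997  0.077 ]
 [ 0.4607 -0.1972  0.077 ]] [[ 0.523  -0.2122  0.035 ]] glass [[ 0.5758 -0.3621  0.02  ]] bowl [[ 0.6769 -0.3644  0.05  ]] salt [[ 0.3776 -0.0431  0.08  ]]
side hook/lever [[ 0.4594 -0.2009  0.05  ]
 [ 0.5385 -0.2001  0.05  ]]
```

```bash
python3 -m handwheel '[[[0,0,0,0]]]' -1 30
```

```text
time: 0.22
position: [0.2337, 0.5251, 0.2309]
eef_rot: [-0.653, -3.073, 0.001]
contact_force: [-0.3, 0.4, -0.2]
opening: 0.0853
gripper_force: 0.0
```

View pics/crop.png

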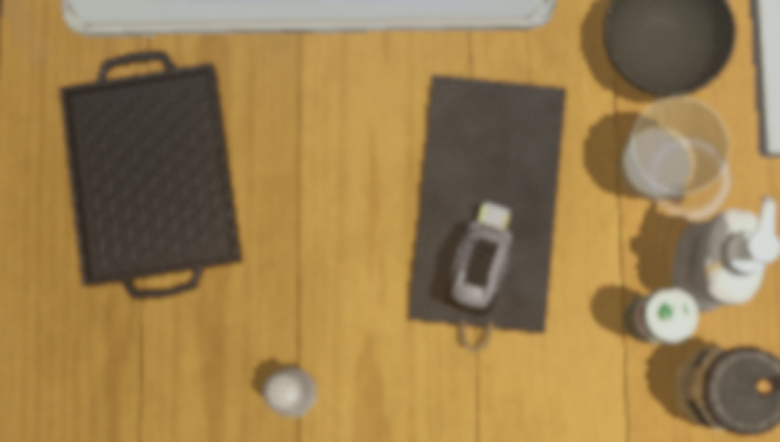

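The crop shows the griddle rim corners at (62,90), (213,66), (241,260) and (85,284). The slate corners are at (433,76), (565,90), (545,331) and (409,319). The tape points away from the robot at (482,262), its hook at (495,215). I'll compute the poses and start turning the tool.

```bash
python3 - <<'E'
from h import *
np.set_printoptions(precision=4,suppress=True)
t=cam('top')
f=lambda a:np.array(a)/2.6+[120,130]-0.3
for n,q,z in (('griddle',[(62,90),(213,66),(241,260),(85,284)],.02),('slate',[(433,76),(565,90),(545,331),(409,319)],.011)):
    P=cast(t,f(q),z)[:,:2]; print(n,P.mean(0),'edges',[round(float(np.hypot(*(P[i]-P[i-1]))),4) for i in range(4)])
    d=(P[0]-P[3])+(P[1]-P[2]); print('yaw long',np.degrees(np.arctan2(d[1],d[0])))
E
python3 -m handwheel '[[[0,0,0,0.35],[0,0,0,0.35],[0,0,0,0.35],[0,0,0,0.35],[0,0,0,0.35],[0,0,0,0.35],[0,0,0,0.35],[0,0,0,0.35],[0,0,0,0.35],[0,0,0,0.35]]]' -1 30
python3 -m handwheel '[[[0,0,0,0.35],[0,0,0,0.35],[0,0,0,0.35],[0,0,0,0.35],[0,0,0,0.35],[0,0,0,0.28]]]'
```

```text
griddle [0.5663 0.0867] edges [0.1743, 0.136, 0.1745, 0.1367]
yaw long 8.701442845716773
slate [ 0.539  -0.2086] edges [0.2161, 0.1178, 0.2137, 0.1175]
yaw long -6.354056308172172
time: 1.48
position: [0.2338, 0.5252, 0.2311]
eef_rot: [2.839, 1.344, -0.001]
contact_force: [1.2, -0.9, 0.4]
opening: 0.0854
gripper_force: 0.0
time: 2.22
position: [0.2906, 0.4865, 0.2239]
eef_rot: [-3.082, 0.099, 0.125]
contact_force: [-0.5, 0.5, 1.2]
opening: 0.0855
gripper_force: 0.0
```

```bash

python3 -m handwheel '[[[0.43,0.96,0,0],[0.43,0.96,0,0],[0.43,0.96,0,0],[0.43,0.96,0,0],[0.43,0.96,0,0],[0.43,0.96,0,0],[0.43,0.96,0,0],[0.43,0.96,0,0]]]' >/dev/null
python3 -m handwheel '[[[0.43,0.96,0,0],[0.43,0.96,0,0],[0.43,0.96,0,0],[0.43,0.96,0,0],[0.43,0.96,0,0],[0.43,0.96,0,0],[0.43,0.96,0,0],[0.43,0.96,0,0]]]' >/dev/null
python3 -m handwheel '[[[0.43,0.96,0,0],[0.43,0.96,0,0],[0.43,0.96,0,0],[0.43,0.96,0,0],[0.43,0.96,0,0],[0.43,0.96,0,0],[0.43,0.96,0,0],[0.43,0.96,0,0]]]'
python3 -m handwheel '[[[0,0,0,0],[0,0,0,0]]]'
python3 - <<'E'
from h import *
s=bot.state(); im=optics.camera('wrist'); cv2.imwrite('pics/w1.png',im)
print(s['position'],s['eef_rot'],s['joint_pos'])
E
```

```text
time: 5.22
position: [0.554, -0.2216, 0.1625]
eef_rot: [-3.083, 0.096, 0.124]
contact_force: [-0.7, -0.1, -0.3]
opening: 0.0852
gripper_force: 0.0
time: 5.48
position: [0.5533, -0.2201, 0.1626]
eef_rot: [-3.082, 0.096, 0.125]
contact_force: [1.1, -0.4, 0.4]
opening: 0.0858
gripper_force: 0.0
[ 0.55333269 -0.22011231  0.16256003] [-3.08217999  0.09598996  0.12519439] [-0.40940006  0.44732655  1.54752176  0.02269175  1.2426922   1.21531917]
```

View pics/w1.png

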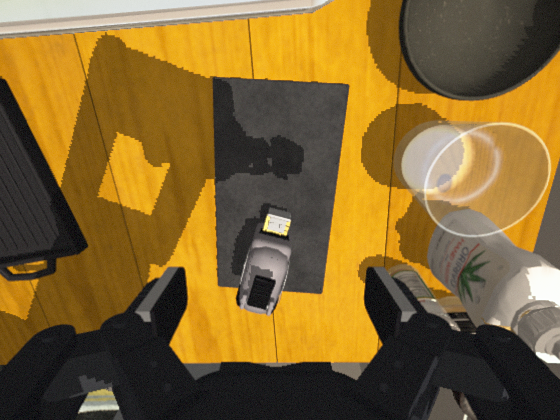

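The wrist view shows the tape on the slate, its hook tip at (278,215), the case from (270,240) to (260,310), and the fingers wide of it. The joint limit left a small tool tilt, so I'll quantify that.

```bash
python3 - <<'E'
from h import *
np.set_printoptions(precision=4,suppress=True)
s=bot.state(); M=R.from_rotvec(s['eef_rot']).as_matrix(); print(M, np.degrees(np.arccos(-M[2,2])))
w=cam('wrist',s)
print('blade tip L,R',cast(w,[[264,208],[291,209]],.035),'case front',cast(w,[[253,236],[291,238]],.077),'rear',cast(w,[[240,306],[275,312]],.05))
print('slate',cast(w,[[215,77],[349,85],[324,294],[218,287]],.011))
E
```

```text
[[ 0.9948 -0.0637 -0.0789]
 [-0.0592 -0.9966  0.0575]
 [-0.0823 -0.0525 -0.9952]] 5.602351855264411
blade tip L,R [[ 0.5391 -0.2022  0.035 ]
 [ 0.537  -0.2271  0.035 ]] case front [[ 0.5312 -0.1963  0.077 ]
 [ 0.5283 -0.2269  0.077 ]] rear [[ 0.4403 -0.1716  0.05  ]
 [ 0.4321 -0.2064  0.05  ]]
slate [[ 0.6531 -0.1663  0.011 ]
 [ 0.6394 -0.2812  0.011 ]
 [ 0.4234 -0.2592  0.011 ]
 [ 0.436  -0.1395  0.011 ]]
```

```bash
cat > st.py <<'E'
from h import *
np.set_printoptions(precision=4,suppress=True)
s=bot.state(); M=R.from_rotvec(s['eef_rot']).as_matrix()
print('t',round(s['time'],2),'p',s['position'],'x',M[:,0],'y',M[:,1],'z',M[:,2],'F',s['contact_force'],'q',s['joint_pos'])
E
python3 -m handwheel '[[[0,0,-1,0],[0,0,-1,0],[0,0,-1,0],[0,0,-1,0],[0,0,-1,0],[0,0,-1,0],[0,0,-1,0],[0,0,-1,0]]]' >/dev/null; python3 st.py
python3 -m handwheel '[[[0,0,-1,0],[0,0,-1,0],[0,0,-1,0]]]' >/dev/null; python3 st.py
```

```text
t 6.53 p [ 0.5722 -0.2331  0.403 ] x [ 0.995  -0.0583 -0.0815] y [-0.0627 -0.9967 -0.0521] z [-0.0782  0.057  -0.9953] F [0.4782 0.0696 0.3146] q [-0.416   0.4018  1.0251  0.0211  1.8094  1.2195]
t 6.9 p [ 0.5792 -0.2382  0.4927] x [ 0.995  -0.0583 -0.0814] y [-0.0626 -0.9967 -0.052 ] z [-0.0781  0.0569 -0.9953] F [1.6013 0.5959 0.4309] q [-0.4188  0.4587  0.7136  0.0229  2.0638  1.2225]
```

```bash

python3 -m handwheel '[[[0,0,-1,0],[0,0,-1,0],[0,0,-1,0],[0,0,-1,0]]]' >/dev/null; python3 st.py
python3 -m handwheel '[[[0,0,-1,0]]]' >/dev/null; python3 st.py
```

```text
t 7.4 p [ 0.5728 -0.2384  0.585 ] x [ 0.9955 -0.059  -0.0742] y [-0.0628 -0.9968 -0.05  ] z [-0.071   0.0544 -0.996 ] F [ 1.0087 -1.104  -0.4574] q [-0.4234  0.5892  0.2195  0.0309  2.4199  1.2308]
t 7.53 p [ 0.5597 -0.2337  0.6019] x [ 0.9967 -0.0601 -0.0546] y [-0.0625 -0.9971 -0.0431] z [-0.0519  0.0464 -0.9976] F [-0.0334  0.2345  0.8814] q [-0.4255  0.5644  0.2144  0.0318  2.429   1.2302]
```

```bash

python3 -m handwheel '[[[0,0,-1,0],[0,0,-1,0]]]' >/dev/null; python3 st.py
python3 -m handwheel '[[[0,0,-1,0]]]' >/dev/null; python3 st.py
```

```text
t 7.78 p [ 0.5367 -0.2257  0.6258] x [ 0.9975 -0.0619 -0.0334] y [-0.0631 -0.9974 -0.036 ] z [-0.031   0.038  -0.9988] F [ 0.5665  0.5581 -0.4555] q [-0.4297  0.5248  0.2141  0.0338  2.4465  1.2291]
t 7.9 p [ 0.5258 -0.2218  0.6362] x [ 0.9978 -0.0624 -0.0246] y [-0.0632 -0.9974 -0.0333] z [-0.0224  0.0347 -0.9991] F [ 0.5356 -0.538   0.1754] q [-0.4317  0.5068  0.2145  0.035   2.455   1.2286]
```

```bash

python3 -m handwheel '[[[0,0,-1,0],[0,0,-1,0],[0,0,-1,0]]]' >/dev/null; python3 st.py
python3 -m handwheel '[[[0,0,1,0.32],[0,0,1,0],[0,0,1,0],[0,0,1,0],[0,0,1,0],[0,0,1,0],[0,0,1,0],[0,0,1,0],[0,0,1,0],[0,0,1,0]]]' >/dev/null; python3 st.py
python3 -m handwheel '[[[0,0,1,0],[0,0,1,0],[0,0,1,0],[0,0,1,0],[0,0,1,0],[0,0,0,0],[0,0,0,0]]]' >/dev/null; python3 st.py
python3 - <<'E'
from h import *
s=bot.state(); im=optics.camera('wrist'); cv2.imwrite('pics/w2.png',im); np.save('w2.npy',np.r_[s['position'],s['eef_rot']])
E
```

```text
t 8.28 p [ 0.4925 -0.2094  0.6663] x [ 0.998  -0.0632  0.0037] y [-0.0631 -0.9977 -0.0241] z [ 0.0052  0.0238 -0.9997] F [ 0.0912  0.1374 -0.1518] q [-0.4377  0.4523  0.215   0.0387  2.4792  1.2268]
t 9.53 p [ 0.4942 -0.2022  0.365 ] x [ 0.9735 -0.2288 -0.0009] y [-0.2287 -0.9732 -0.0245] z [ 0.0047  0.0241 -0.9997] F [-0.9813  0.2339  0.2517] q [-0.4243  0.2029  1.3956  0.0239  1.5487  1.3768]
t 10.4 p [ 0.4959 -0.1991  0.2171] x [ 0.9735 -0.2287  0.0009] y [-0.2287 -0.9732 -0.0242] z [ 0.0064  0.0233 -0.9997] F [0.1112 0.2543 0.6702] q [-0.4176  0.2671  1.6777  0.0256  1.2005  1.3747]
```

View pics/w2.png

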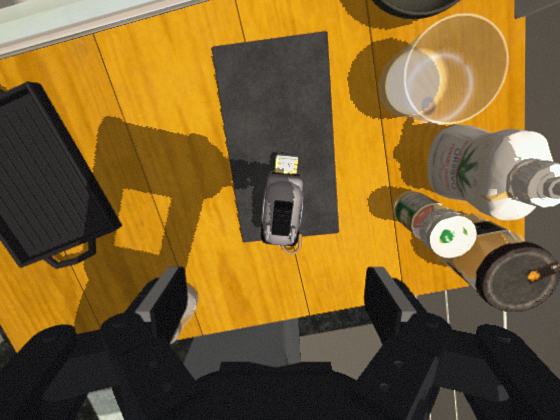

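The wrist view shows the tape nearly upright in the image. The blade tip runs from (276,154) to (299,155), the lever is around (283,217), and the case rear is at about y=245.

```bash
python3 - <<'E'
from h import *
np.set_printoptions(precision=4,suppress=True)
v=np.load('w2.npy'); s=dict(position=v[:3],eef_rot=v[3:]); w=cam('wrist',s); M=R.from_rotvec(v[3:]).as_matrix()
tip=cast(w,[[276,154],[299,155]],.035); print(tip, tip.mean(0))
lev=cast(w,[[273,202],[292,202],[273,228],[291,228]],.084); print('lever',lev,lev.mean(0))
rear=cast(w,[[263,240],[299,244]],.05); print('rear',rear.mean(0))
d=tip.mean(0)[:2]-rear.mean(0)[:2]; print('yaw',np.degrees(np.arctan2(d[1],d[0])),'tool x yaw',np.degrees(np.arctan2(M[1,0],M[0,0])))
c=tip.mean(0)[:2]-0.055*d/np.hypot(*d); print('centre',c)
# griddle rim from wrist: right rim edge
print('griddle',cast(w,[[34,80],[119,222],[23,262]],.02))
t=cam('top'); print('top tip',cast(t,[[310.5,209.5]],.035), 'proj centre', proj(t,[[*c,.08]]))
E
```

```text
[[ 0.5344 -0.2051  0.035 ]
 [ 0.528  -0.2284  0.035 ]] [ 0.5312 -0.2168  0.035 ]
lever [[ 0.497  -0.1945  0.084 ]
 [ 0.493  -0.2118  0.084 ]
 [ 0.4718 -0.1886  0.084 ]
 [ 0.468  -0.2054  0.084 ]] [ 0.4825 -0.2001  0.084 ]
rear [ 0.4422 -0.1896  0.05  ]
yaw -17.008237528269717 tool x yaw -13.223305577648311
centre [ 0.4786 -0.2007]
griddle [[ 0.6627  0.0227  0.02  ]
 [ 0.4971 -0.0047  0.02  ]
 [ 0.4743  0.132   0.02  ]]
top tip [[ 0.5308 -0.2134  0.035 ]] proj centre [[306.5951 231.2828]]
```

```bash

python3 -m handwheel '[[[-0.5,0.33,0.9,0.04],[0,0,1,0],[0,0,1,0],[0,0,1,0],[0,0,1,0],[0,0,0.8,0],[0,0,0.8,0],[0,0,0,0]]]' -1 40; python3 st.py
```

```text
time: 11.45
position: [0.4793, -0.2003, 0.0205]
eef_rot: [-3.092, 0.391, -0.001]
contact_force: [0.1, -0.2, 0.5]
opening: 0.0854
gripper_force: 0.0
t 11.45 p [ 0.4793 -0.2003  0.0205] x [ 0.9685 -0.2489 -0.0027] y [-0.2489 -0.9682 -0.0247] z [ 0.0035  0.0246 -0.9997] F [ 0.0634 -0.2481  0.5325] q [-0.4326  0.4657  1.957   0.0359  0.7263  1.363 ]
```

```bash

python3 -m handwheel '[[[0,0,0,0],[0,0,0,0],[0,0,0,0],[0,0,0,0],[0,0,0,0]]]' 1 40; python3 -m handwheel '[[[0,0,-1,0],[0,0,-1,0],[0,0,-1,0],[0,0,-1,0]]]';
python3 - <<'E'
from h import *
s=bot.state(); im=optics.camera('wrist'); cv2.imwrite('pics/w3.png',im[100:,:]); np.save('w3.npy',np.r_[s['position'],s['eef_rot']])
E
```

```text
time: 12.08
position: [0.4801, -0.2003, 0.0221]
eef_rot: [-3.092, 0.392, -0.006]
contact_force: [-0.8, 1.9, 6.7]
opening: 0.0385
gripper_force: 38.8
time: 12.58
position: [0.478, -0.203, 0.1413]
eef_rot: [-3.092, 0.391, -0.001]
contact_force: [0.6, -0.2, -3.7]
opening: 0.0383
gripper_force: 41.2
```

View pics/w3.png

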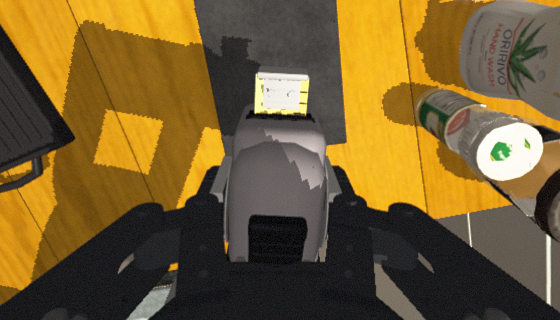

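The tape is held. The blade tip spans x=258 to 308 at full-image row 172. I'll turn it to the griddle's y axis and move over.

```bash
python3 - <<'E'
from h import *
np.set_printoptions(precision=4,suppress=True)
v=np.load('w3.npy'); s=dict(position=np.zeros(3),eef_rot=[0,0,0.]); w=cam('wrist',s)
print('tip in tool frame',cast(w,[[258,172],[308,173]],-.013))
E
python3 -m handwheel '[[[0,0,0,-0.345],[0,0,0,-0.345],[0,0,0,-0.345],[0,0,0,-0.345],[0,0,0,-0.345],[0,0,0,-0.345],[0,0,0,-0.345],[0,0,0,-0.345],[0,0,0,-0.345],[0,0,0,-0.345]]]' >/dev/null
python3 -m handwheel '[[[0,0,0,-0.345],[0.85,0.525,0,0],[0.85,0.525,0,0],[0.85,0.525,0,0],[0.85,0.525,0,0],[0.85,0.525,0,0],[0.85,0.525,0,0],[0.85,0.525,0,0],[0.85,0.525,0,0],[0,0,0,0]]]' ; python3 st.py
python3 - <<'E'
from h import *
s=bot.state(); im=optics.camera('wrist'); cv2.imwrite('pics/w4.png',im); np.save('w4.npy',np.r_[s['position'],s['eef_rot']])
E
```

```text
tip in tool frame [[ 0.0529 -0.0069 -0.013 ]
 [ 0.0525  0.0143 -0.013 ]]
time: 15.12
position: [0.5696, 0.0202, 0.1452]
eef_rot: [-2.02, -2.389, -0.032]
contact_force: [0.1, -0.2, -4.0]
opening: 0.038
gripper_force: 41.2
t 15.12 p [0.5696 0.0202 0.1452] x [-0.1665  0.9858  0.0234] y [0.986  0.1664 0.0073] z [ 0.0033  0.0243 -0.9997] F [ 0.1308 -0.1749 -3.9884] q [ 0.0018  0.3771  1.708   0.0279  1.0533 -0.1793]
```

View pics/w4.png

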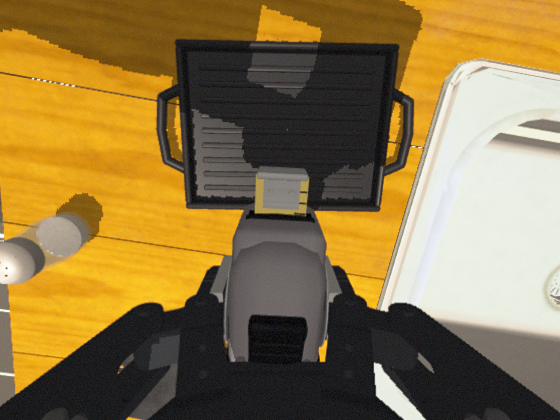

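The wrist view shows the griddle's outer rim corners at about (177,41), (397,45), (380,211) and (186,207). The blade tip is at (258–308,172), roughly square to the rims.

```bash
python3 - <<'E'
from h import *
np.set_printoptions(precision=4,suppress=True)
v=np.load('w4.npy'); s=dict(position=v[:3],eef_rot=v[3:]); w=cam('wrist',s); M=R.from_rotvec(v[3:]).as_matrix()
P=cast(w,[(177,41),(397,45),(380,211),(186,207)],.02); print(P)
print('edges',[round(float(np.hypot(*(P[i]-P[i-1])[:2])),4) for i in range(4)],'c',P.mean(0))
d=(P[1]-P[0]+P[2]-P[3]); e=(P[0]-P[3]+P[1]-P[2]);print('yaw x',np.degrees(np.arctan2(d[1],d[0])),'yaw y',np.degrees(np.arctan2(e[1],e[0])),'tape yaw',np.degrees(np.arctan2(M[1,0],M[0,0])))
E
```

```text
[[0.4704 0.1415 0.02  ]
 [0.6418 0.1679 0.02  ]
 [0.6643 0.0334 0.02  ]
 [0.4889 0.0078 0.02  ]]
edges [0.1349, 0.1734, 0.1363, 0.1772] c [0.5664 0.0876 0.02  ]
yaw x 8.531355508822019 yaw y 98.71192091337628 tape yaw 99.58699919778088
```

```bash

python3 -m handwheel '[[[0.5,0,0.9,0.03],[0.5,0,0.9,0],[0,0,0.9,0],[0,0,0.7,0],[0,0,0,0]]]' 1 25
python3 -m handwheel '[[[0,0,0.12,0],[0,0,0.12,0],[0,0,0,0]]]'
python3 -m handwheel '[[[0,0,0.1,0],[0,0,0,0]]]'
python3 -m handwheel '[[[0,0,0.1,0],[0,0,0,0]]]'; python3 st.py
```

```text
time: 15.8
position: [0.5633, 0.0497, 0.0432]
eef_rot: [-2.041, -2.368, -0.027]
contact_force: [-0.2, -1.0, -4.4]
opening: 0.0382
gripper_force: 41.1
time: 16.18
position: [0.5655, 0.0507, 0.0383]
eef_rot: [-2.042, -2.371, -0.034]
contact_force: [0.7, 0.5, -4.8]
opening: 0.0383
gripper_force: 41.2
time: 16.42
position: [0.5653, 0.051, 0.0348]
eef_rot: [-2.042, -2.371, -0.033]
contact_force: [0.1, 0.0, -4.5]
opening: 0.0382
gripper_force: 41.2
time: 16.68
position: [0.5657, 0.0511, 0.032]
eef_rot: [-2.042, -2.371, -0.034]
contact_force: [0.7, -0.5, -3.9]
opening: 0.0383
gripper_force: 41.3
t 16.68 p [0.5657 0.0511 0.032 ] x [-0.1485  0.9886  0.0231] y [0.9889 0.1483 0.0085] z [ 0.005   0.0241 -0.9997] F [ 0.7431 -0.4948 -3.9015] q [ 0.0565  0.5016  1.8416  0.0334  0.7924 -0.1159]
```

```bash

for i in 1; do python3 -m handwheel '[[[0,0,0.07,0],[0,0,0,0]]]' | egrep 'posi|contact'; done
python3 -m handwheel '[[[0,0,0.07,0],[0,0,0,0]]]'| egrep 'posi|contact'
python3 -m handwheel '[[[0,0,0.07,0],[0,0,0,0]]]'| egrep 'posi|contact'
python3 -m handwheel '[[[0,0,0.05,0],[0,0,0,0]]]'; python3 st.py
```

```text
position: [0.5657, 0.0513, 0.0316]
contact_force: [-3.0, 0.9, 9.4]
position: [0.5654, 0.0521, 0.03]
contact_force: [-4.7, 4.5, 13.2]
position: [0.5651, 0.0529, 0.0279]
contact_force: [-5.4, 7.4, 13.3]
time: 17.68
position: [0.5649, 0.0535, 0.0266]
eef_rot: [-2.043, -2.367, -0.037]
contact_force: [-6.5, 9.4, 14.8]
opening: 0.0378
gripper_force: 23.4
t 17.68 p [0.5649 0.0535 0.0266] x [-0.1462  0.9889  0.0269] y [0.9892 0.1461 0.0083] z [ 0.0043  0.0278 -0.9996] F [-6.4572  9.3602 14.829 ] q [ 0.0587  0.5082  1.8473  0.0391  0.7805 -0.1157]
```

```bash

python3 -m handwheel '[[[0.05,0,0.05,0],[0,0,0,0]]]' | egrep 'posi|contact'
python3 -m handwheel '[[[0.05,0,0.05,0],[0,0,0,0]]]'; python3 -m handwheel '[[[0,0,-0.6,0],[0,0,-0.6,0],[0,0,0,0]]]' 1 60; python3 st.py
python3 - <<'E'
from h import *
s=bot.state(); im=optics.camera('wrist'); a=im[60:360,140:440]; im2=optics.camera('side'); b=cv2.resize(im2[140:290,280:430],(300,300),interpolation=2); cv2.imwrite('pics/w5.png',np.hstack([a,b])); np.save('w5.npy',np.r_[s['position'],s['eef_rot']])
E
```

```text
position: [0.5648, 0.0545, 0.0248]
contact_force: [-5.4, 6.4, 12.4]
time: 18.18
position: [0.5647, 0.0555, 0.0235]
eef_rot: [-2.042, -2.369, -0.036]
contact_force: [-5.2, 4.5, 13.5]
opening: 0.038
gripper_force: 20.8
time: 18.55
position: [0.5659, 0.0534, 0.0583]
eef_rot: [-2.043, -2.373, -0.037]
contact_force: [0.4, -0.3, -3.9]
opening: 0.0372
gripper_force: 52.6
t 18.55 p [0.5659 0.0534 0.0583] x [-0.1484  0.9887  0.0228] y [0.9889 0.1482 0.0113] z [ 0.0077  0.0243 -0.9997] F [ 0.3724 -0.3493 -3.8892] q [ 0.0606  0.4673  1.8177  0.0317  0.8476 -0.1092]
```

View pics/w5.png

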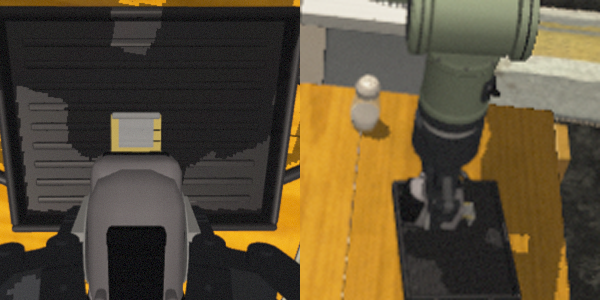

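The case top has swung forward about 7 mm, so the pitch is about 0.16 rad in the grip (nose down). Next I move over the left rim and check hook against rim numerically.

```bash

python3 -m handwheel '[[[0.7,0,0,0],[0.7,0,0,0],[0.64,0,0.4,0],[0,0,0.35,0],[0,0,0,0],[0,0,0,0]]]' >/dev/null; python3 st.py
python3 - <<'E'
from h import *
np.set_printoptions(precision=4,suppress=True)
s=bot.state(); im=optics.camera('wrist'); cv2.imwrite('pics/w6.png',im)
hsv=cv2.cvtColor(im,cv2.COLOR_BGR2HSV)
for c in (190,225,240,276,310,330,360): # columns: print runs V,S,H transitions
    col=hsv[60:260,c]; lab=np.where((col[:,1]>150)&(col[:,2]>120),'O',np.where(col[:,2]>110,'W',np.where(col[:,2]<60,'k','g')))
    s0='';r=[]
    for i,l in enumerate(lab):
        if l!=s0: r.append(f'{i+60}{l}'); s0=l
    print(c,r)
w=cam('wrist',s); Gx=np.array([.9886,.150]);Gy=np.array([-.150,.9886]);G=np.array([.5664,.087])
gl=lambda x,y,z:np.r_[G+x*Gx+y*Gy,z]
print('pred rim outer',proj(w,[gl(-.04,.07,.02),gl(0,.07,.02),gl(.04,.07,.02),gl(0,.064,.02)]))
E
```

```text
t 19.4 p [0.5561 0.1141 0.0359] x [-0.148   0.9887  0.023 ] y [0.989  0.1479 0.008 ] z [ 0.0045  0.0239 -0.9997] F [ 0.1318  1.1309 -3.8698] q [ 0.1693  0.4952  1.8404  0.0318  0.7979 -0.0013]
190 ['60O', '178W', '179k', '194g', '206k', '207g', '226k', '227g', '246k', '248g', '253k', '254g']
225 ['60O', '174W', '176O', '178g', '179k', '237g', '246k', '247g', '259W']
240 ['60O', '175W', '177O', '178g', '179k', '216g', '225W', '226g', '229W', '238g']
276 ['60O', '172W', '212g', '213k', '216g', '224W', '229g', '250W']
310 ['60O', '178g', '179k', '216g', '224W', '238g']
330 ['60O', '178g', '179k', '247g']
360 ['60O', '178g', '179k', '237g', '245k', '247g']
pred rim outer [[213.0731 186.2683]
 [288.6631 186.0872]
 [364.0714 185.8754]
 [288.5419 197.1302]]
```

```bash
python3 - <<'E'
from h import *
np.set_printoptions(precision=4,suppress=True)
s=bot.state(); w=cam('wrist',s); Gx=np.array([.9886,.150]);Gy=np.array([-.150,.9886]);G=np.array([.5664,.087])
gl=lambda x,y,z:np.r_[G+x*Gx+y*Gy,z]
print(proj(w,[gl(0,.07,.02),gl(0,.07,0)]))
# row of tip edge: tool-frame x for the tip at pitched blade-top height
t=cam('wrist',dict(position=np.zeros(3),eef_rot=[0,0,0.]))
# hook outer-top corner predicted in tool frame for several pitches (rel. grip: x .0527, below grip .0187-.013)
for th in (0,.08,.12,.16,.2):
    c,n=np.cos(th),np.sin(th); x,d=.0527,.0057
    q=[x*c-d*n,0,-.0187+d*c+x*n]; r=[.0527*c-.022*n,0,-.0187+.022*c+.0527*n]; print(th,q,proj(t,[q,r]))
im=cv2.imread('pics/w6.png'); cv2.imwrite('pics/w6c.png',cv2.resize(im[120:280,200:360],None,fx=3.5,fy=3.5,interpolation=0))
E
```

```text
[[288.2321 185.7862]
 [286.6205 179.3703]]
0 [np.float64(0.0527), 0, np.float64(-0.013000000000000001)] [[277.8989 174.7879]
 [277.6732 168.6684]]
0.08 [np.float64(0.052075936166523756), 0, np.float64(-0.00880672590189967)] [[277.8312 174.4909]
 [277.6114 171.2398]]
0.12 [np.float64(0.05163865552795191), 0, np.float64(-0.006732157451506913)] [[277.7983 174.6369]
 [277.5818 172.7336]]
0.16 [np.float64(0.05111876405619433), 0, np.float64(-0.004676734996188165)] [[277.7661 174.9672]
 [277.5531 174.3556]]
0.2 [np.float64(0.05051709346670158), 0, np.float64(-0.0026437467734052)] [[277.7345 175.4726]
 [277.5253 176.0985]]
```

View pics/w6c.png

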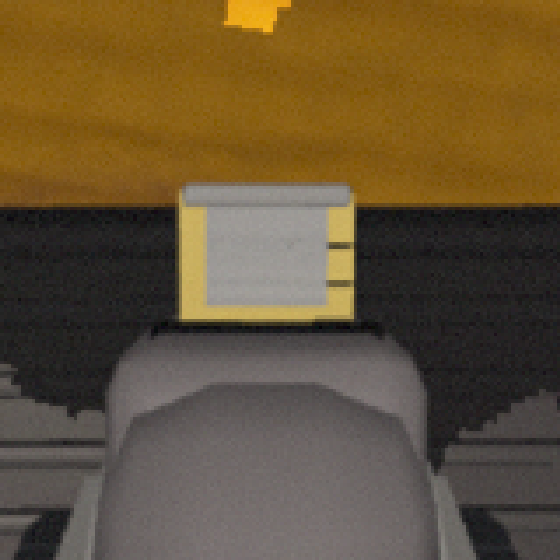

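The crop shows the hook plate (rows 183–205 of the crop) just past the rim's outer edge (row 207), matching the prediction. Now I lower it.

```bash

python3 -m handwheel '[[[0.04,0,0.2,0],[0,0,0.12,0],[0,0,0,0]]]'|egrep 'posi|cont'; python3 -m handwheel '[[[0,0,0.09,0],[0,0,0,0]]]'; python3 st.py
```

```text
position: [0.5555, 0.1157, 0.0261]
contact_force: [0.6, -0.4, -4.0]
time: 20.08
position: [0.5557, 0.1159, 0.0237]
eef_rot: [-2.042, -2.371, -0.033]
contact_force: [-0.2, 0.1, -3.4]
opening: 0.0377
gripper_force: 52.5
t 20.07 p [0.5557 0.1159 0.0237] x [-0.1484  0.9887  0.0231] y [0.9889 0.1482 0.0078] z [ 0.0043  0.024  -0.9997] F [-0.1781  0.0754 -3.4099] q [0.1724 0.5115 1.8512 0.0329 0.7708 0.    ]
```

```bash

python3 -m handwheel '[[[-0.25,0,-0.006,0],[-0.25,0,-0.006,0],[0,0,0,0]]]'|egrep 'posi|cont'; python3 -m handwheel '[[[-0.25,0,-0.006,0],[0,0,0,0],[0,0,0,0]]]'|egrep 'time|posi|cont'
```

```text
position: [0.5582, 0.101, 0.0242]
contact_force: [-1.6, 3.8, -1.5]
time: 20.82
position: [0.5594, 0.094, 0.024]
contact_force: [-1.2, 4.3, -2.0]
```

```bash

python3 -m handwheel '[[[-0.25,0,-0.055,0],[-0.25,0,-0.055,0],[-0.25,0,-0.055,0],[-0.2,0,-0.045,0],[0,0,0,0]]]'|egrep 'time|posi|cont'
python3 - <<'E'
from h import *
np.set_printoptions(precision=4,suppress=True)
s=bot.state(); im=optics.camera('wrist'); cv2.imwrite('pics/w7.png',im)
im2=optics.camera('side'); cv2.imwrite('pics/s7.png',im2)
w=cam('wrist',s); Gx=np.array([.9886,.150]);Gy=np.array([-.150,.9886]);G=np.array([.5664,.087])
gl=lambda x,y,z:np.r_[G+x*Gx+y*Gy,z]
t=cam('wrist',dict(position=np.zeros(3),eef_rot=[0,0,0.]))
print('pred hook outer/top',proj(w,[gl(-.01,.073,z) for z in (.024,.028,.032)]))
h=cv2.cvtColor(im,cv2.COLOR_BGR2HSV); y=(h[...,0]>18)&(h[...,0]<35)&(h[...,1]>60)&(h[...,2]>130)
# blade width by row from bright pixels in central columns
g=(im.max(2)>105)
for r in range(60,260,6):
    c=np.where(g[r,220:340])[0]; print(r,(c.min()+220,c.max()+220,len(c)) if len(c) else None, end=' ')
E
```

```text
time: 21.45
position: [0.5634, 0.0648, 0.0295]
contact_force: [-0.2, 4.2, -4.2]
pred hook outer/top [[268.9065  74.2814]
 [268.7822  72.7975]
 [268.6505  71.225 ]]
60 (np.int64(220), np.int64(339), 120) 66 (np.int64(220), np.int64(339), 120) 72 (np.int64(220), np.int64(339), 120) 78 (np.int64(220), np.int64(339), 120) 84 (np.int64(250), np.int64(295), 46) 90 (np.int64(251), np.int64(301), 51) 96 (np.int64(251), np.int64(301), 46) 102 (np.int64(251), np.int64(301), 51) 108 (np.int64(250), np.int64(301), 52) 114 (np.int64(250), np.int64(301), 52) 120 (np.int64(250), np.int64(301), 52) 126 (np.int64(250), np.int64(301), 52) 132 (np.int64(250), np.int64(301), 52) 138 (np.int64(251), np.int64(301), 51) 144 (np.int64(251), np.int64(301), 51) 150 (np.int64(251), np.int64(301), 51) 156 (np.int64(251), np.int64(300), 43) 162 (np.int64(251), np.int64(301), 51) 168 (np.int64(251), np.int64(300), 50) 174 (np.int64(251), np.int64(300), 50) 180 (np.int64(251), np.int64(300), 50) 186 (np.int64(251), np.int64(280), 30) 192 (np.int64(251), np.int64(300), 50) 198 (np.int64(251), np.int64(300), 50) 204 (np.int64(251), np.int64(300), 50) 210 (np.int64(251), np.int64(300), 50) 216 None 222 None 228 (np.int64(240), np.int64(313), 74) 234 (np.int64(235), np.int64(316), 28) 240 (np.int64(235), np.int64(236), 2) 246 (np.int64(253), np.int64(293), 14) 252 (np.int64(255), np.int64(298), 38) 258 (np.int64(224), np.int64(324), 58)
```

```bash

python3 -m handwheel '[[[-0.25,0,-0.045,0],[-0.25,0,-0.045,0],[-0.25,0,-0.045,0],[-0.25,0,-0.045,0],[0,0,0,0]]]'|egrep 'time|posi|cont'
python3 -m handwheel '[[[-0.25,0,-0.042,0],[-0.25,0,-0.042,0],[-0.25,0,-0.042,0],[-0.25,0,-0.042,0],[0,0,0,0]]]'|egrep 'time|posi|cont'
```

```text
time: 22.18
position: [0.5677, 0.0352, 0.0344]
contact_force: [0.6, 5.9, -2.6]
time: 22.8
position: [0.5719, 0.0058, 0.0386]
contact_force: [-0.7, 5.8, -1.8]
```

```bash

python3 -m handwheel '[[[-0.25,0,-0.035,0],[-0.25,0,-0.035,0],[-0.25,0,-0.035,0],[-0.25,0,-0.035,0],[-0.1,0,-0.01,0],[0,0,0,0],[0,0,0,0]]]'|egrep 'time|posi|cont'; python3 st.py
python3 - <<'E'
from h import *
im=optics.camera('wrist'); cv2.imwrite('pics/w8.png',im); cv2.imwrite('pics/s8.png',cv2.resize(optics.camera('side')[160:310,260:420],None,fx=3,fy=3,interpolation=2))
E
```

```text
time: 23.68
position: [0.5767, -0.0262, 0.0422]
contact_force: [0.5, 5.5, -2.4]
t 23.68 p [ 0.5767 -0.0262  0.0422] x [-0.1478  0.9887  0.0243] y [0.989  0.1477 0.0075] z [ 0.0038  0.0251 -0.9997] F [ 0.5446  5.4917 -2.4113] q [-0.0793  0.5015  1.8061  0.0343  0.8325 -0.2507]
```

```bash

python3 -m handwheel '[[[0,0,0.2,0],[0,0,0.2,0],[0,0,0,0]]]' 1 20|egrep 'time|posi|cont|grip'
python3 -m handwheel '[[[0,0,0.15,0],[0,0,0.15,0],[0,0,0,0]]]' |egrep 'time|posi|cont|grip'
python3 -m handwheel '[[[0,0,0.12,0],[0,0,0,0]]]' |egrep 'time|posi|cont|grip'
```

```text
time: 24.15
position: [0.5768, -0.026, 0.0298]
contact_force: [1.5, 5.0, -3.0]
gripper_force: 55.8
time: 24.52
position: [0.5765, -0.0259, 0.0208]
contact_force: [0.0, 5.2, -1.7]
gripper_force: 56.6
time: 24.78
position: [0.5765, -0.0258, 0.0173]
contact_force: [-0.2, 5.3, -2.0]
gripper_force: 56.9
```

```bash

python3 -m handwheel '[[[0.1,0,0.07,0],[0.1,0,0,0],[0,0,0,0]]]' |egrep 'time|posi|cont|grip'
python3 -m handwheel '[[[0,0,0.06,0],[0,0,0,0]]]' |egrep 'time|posi|cont|grip'
python3 -m handwheel '[[[0,0,0.06,0],[0,0,0,0]]]' |egrep 'time|posi|cont|grip'
```

```text
time: 25.15
position: [0.5758, -0.0197, 0.0155]
contact_force: [-1.1, 4.5, -1.3]
gripper_force: 56.9
time: 25.4
position: [0.5758, -0.0198, 0.0136]
contact_force: [-1.4, 5.5, -2.4]
gripper_force: 57.0
time: 25.65
position: [0.5759, -0.0198, 0.0119]
contact_force: [-0.8, 5.0, -0.4]
gripper_force: 57.1
```

```bash

python3 -m handwheel '[[[0,0,0.03,0],[0,0,0,0]]]' |egrep 'time|posi|cont|grip'
python3 -m handwheel '[[[0,0,0,0],[0,0,0,0],[0,0,0,0]]]' 0.25|egrep 'time|posi|cont|grip|open'
python3 -m handwheel '[[[0,0,0,0],[0,0,0,0]]]' -0.3|egrep 'time|posi|cont|grip|open'
python3 - <<'E'
from h import *
np.set_printoptions(precision=4,suppress=True)
s=bot.state(); im=optics.camera('wrist'); cv2.imwrite('pics/w9.png',im)
w=cam('wrist',s); Gx=np.array([.9886,.150]);Gy=np.array([-.150,.9886]);G=np.array([.5664,.087])
gl=lambda x,y,z:np.r_[G+x*Gx+y*Gy,z]
print('pred: hook tip, front blade root, right rim outer/inner, lever nose/rear up',proj(w,[gl(0,.073,.024),gl(0,-.07,.024),gl(0,-.07,.02),gl(0,-.064,.02),gl(0,-.093,.075),gl(0,-.131,.07)]))
E
```

```text
time: 25.9
position: [0.5759, -0.0198, 0.011]
contact_force: [-0.1, 5.2, -1.0]
gripper_force: 57.2
time: 26.28
position: [0.5759, -0.0198, 0.0111]
contact_force: [-1.0, 5.7, -1.4]
opening: 0.0372
gripper_force: 57.2
time: 26.52
position: [0.5768, -0.021, 0.0115]
contact_force: [0.1, -0.7, -0.7]
opening: 0.0555
gripper_force: 0.0
pred: hook tip, front blade root, right rim outer/inner, lever nose/rear up [[ 298.4917 -245.04  ]
 [ 291.3599  205.8491]
 [ 290.849   203.609 ]
 [ 291.0379  190.7   ]
 [ 300.0779  322.2887]
 [ 296.4988  406.6498]]
```

View pics/w9.png

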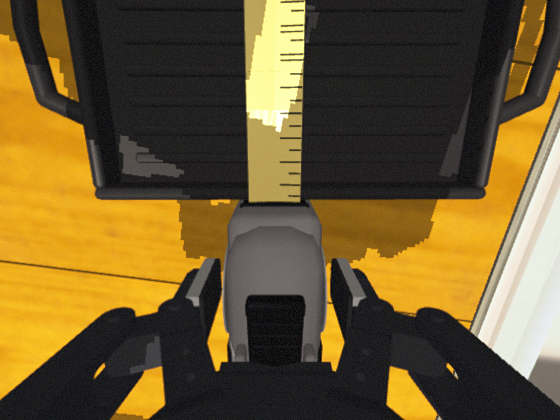

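The wrist view shows the case front on the right rim (blade root at row 203, rim edge at row 198). The blade is square across at columns 249–302, and the lever nose row (296) matches a level tape. Next I lock it.

```bash

python3 -m handwheel '[[[0,0,-0.6,0],[0,0,-0.8,0],[0,0,-0.8,0],[0,0,-0.8,0]]]' -0.3|egrep 'posi|cont'
python3 -m handwheel '[[[0.4,0,0,0],[0,0,0,0],[0,0,0,0],[0,0,0,0]]]' 1 30|egrep 'time|posi|cont|open'
python3 -m handwheel '[[[0,0,0.5,0],[0,0,0.2,0],[0,0,0,0]]]' |egrep 'time|posi|cont|open'; python3 st.py
```

```text
position: [0.576, -0.023, 0.1021]
contact_force: [0.8, -0.1, 1.2]
time: 27.58
position: [0.5737, -0.0106, 0.1006]
contact_force: [-1.2, -1.2, -1.2]
opening: 0.0002
time: 27.95
position: [0.5736, -0.0101, 0.0794]
contact_force: [0.5, 0.7, -0.0]
opening: -0.0001
t 27.95 p [ 0.5736 -0.0101  0.0794] x [-0.1483  0.9887  0.0235] y [0.9889 0.1482 0.006 ] z [ 0.0025  0.0242 -0.9997] F [ 0.4876  0.6843 -0.0049] q [-0.0512  0.4521  1.777   0.0307  0.9115 -0.2188]
```

```bash

python3 -m handwheel '[[[0,0,0.12,0],[0,0,0,0]]]' |egrep 'posi|cont'
python3 -m handwheel '[[[0,0,0.12,0],[0,0,0,0]]]' |egrep 'posi|cont'
python3 -m handwheel '[[[0,0,0.08,0],[0,0,0,0]]]' |egrep 'posi|cont'
python3 -m handwheel '[[[0,0,0.08,0],[0,0,0,0]]]' |egrep 'time|posi|cont'
```

```text
position: [0.5745, -0.01, 0.0771]
contact_force: [-0.8, 0.4, 0.6]
position: [0.5745, -0.0095, 0.0736]
contact_force: [0.1, 2.1, 2.5]
position: [0.5745, -0.0095, 0.0711]
contact_force: [0.1, 3.7, 3.0]
time: 28.95
position: [0.5747, -0.0094, 0.0698]
contact_force: [-2.0, 3.3, 11.4]
```

```bash

python3 -m handwheel '[[[0,0,0.05,0],[0,0,0,0]]]' |egrep 'posi|cont'
python3 -m handwheel '[[[0,0,0.05,0],[0,0,0,0]]]' |egrep 'time|posi|cont'
python3 -m handwheel '[[[0,0,0.05,0],[0,0,0,0],[0,0,0,0]]]' |egrep 'time|posi|cont'
```

```text
position: [0.5749, -0.0094, 0.0696]
contact_force: [-3.0, 3.2, 18.5]
time: 29.45
position: [0.5752, -0.0094, 0.0693]
contact_force: [-6.8, 3.1, 24.4]
time: 29.82
position: [0.5754, -0.0093, 0.069]
contact_force: [-7.7, 3.6, 32.0]
```

```bash

python3 -m handwheel '[[[0,0,-0.6,0],[0,0,-0.6,0],[-0.36,0,0,0],[0,0,0,0],[0,0,0,0]]]' -0.5|egrep 'time|posi|cont|open'
python3 -m handwheel '[[[0,0,0.8,0],[0,0,0.8,0],[0,0,0.8,0],[0,0,0.55,0],[0,0,0,0]]]' |egrep 'time|posi|cont|open'
python3 -m handwheel '[[[0,0,0,0],[0,0,0,0],[0,0,0,0],[0,0,0,0]]]' 1 60; python3 st.py
```

```text
time: 30.45
position: [0.5751, -0.0216, 0.0985]
contact_force: [-0.2, 0.3, 0.2]
opening: 0.0642
time: 31.08
position: [0.5751, -0.019, 0.0098]
contact_force: [0.8, -0.4, 0.7]
opening: 0.064
time: 31.58
position: [0.5767, -0.0192, 0.0123]
eef_rot: [-2.043, -2.372, -0.035]
contact_force: [-1.4, -0.4, 5.7]
opening: 0.0374
gripper_force: 61.6
t 31.57 p [ 0.5767 -0.0192  0.0123] x [-0.1484  0.9887  0.0227] y [0.9889 0.1483 0.0098] z [ 0.0063  0.0239 -0.9997] F [-1.3595 -0.41    5.7218] q [-0.0667  0.5392  1.835   0.0351  0.763  -0.2409]
```

```bash

python3 -m handwheel '[[[0,0,-0.2,0],[0,0,-0.3,0],[0,0,-0.5,0]]]'|egrep 'time|posi|cont|open'
python3 -m handwheel '[[[0,0,-0.8,0],[0,0,-0.9,0],[0,0,-0.9,0],[0,0,-0.9,0],[0,0,-0.5,0]]]'|egrep 'time|posi|cont|open'
python3 -m handwheel '[[[0,0,0,0.35],[0,0,0,0.35],[0,0,0,0.35],[0,0,0,0.35],[0,0,0,0.35],[0,0,0,0.35],[0,0,0,0.35],[0,0,0,0.35],[0,0,0,0.35],[0,0,0,0.35]]]' >/dev/null;
python3 -m handwheel '[[[0,0,0,0.05],[0,0,0,0]]]'|egrep 'time|posi|cont|open'; python3 st.py
```

```text
time: 31.95
position: [0.5754, -0.0198, 0.0413]
contact_force: [0.3, -0.2, -3.0]
opening: 0.0373
time: 32.58
position: [0.5759, -0.0228, 0.1634]
contact_force: [1.1, -0.8, -4.9]
opening: 0.0371
time: 34.08
position: [0.5752, -0.0227, 0.1611]
contact_force: [0.2, 0.2, -3.9]
opening: 0.0378
t 34.08 p [ 0.5752 -0.0227  0.1611] x [ 0.9906 -0.1365  0.0007] y [-0.1364 -0.9903 -0.0245] z [ 0.004   0.0242 -0.9997] F [ 0.1926  0.15   -3.9326] q [-0.0729  0.3716  1.6722  0.0274  1.0957  1.6223]
```

```bash

python3 -m handwheel '[[[-0.31,0.92,0,0],[-0.31,0.92,0,0],[-0.31,0.92,0,0],[-0.31,0.92,0,0],[-0.31,0.92,0,0],[-0.31,0.92,0,0],[-0.31,0.92,0,0],[0,0,0,0]]]'|egrep 'time|posi|cont|open'
python3 -m handwheel '[[[0,0,0.9,0],[0,0,0.9,0],[0,0,0.9,0],[0,0,0.9,0],[0,0,0.55,0],[0,0,0,0]]]'|egrep 'time|posi|cont|open'
```

```text
time: 35.08
position: [0.4834, -0.2063, 0.1564]
contact_force: [0.5, 0.3, -3.9]
opening: 0.0371
time: 35.83
position: [0.4844, -0.201, 0.0309]
contact_force: [-0.1, 0.2, -3.9]
opening: 0.0372
```

```bash

python3 -m handwheel '[[[0,0,0.13,0],[0,0,0,0]]]'|egrep 'time|posi|cont|open'
python3 -m handwheel '[[[0,0,0.06,0],[0,0,0,0]]]'|egrep 'time|posi|cont|open'
python3 -m handwheel '[[[0,0,0.05,0],[0,0,0,0]]]'|egrep 'time|posi|cont|open'
```

```text
time: 36.08
position: [0.4853, -0.2019, 0.0286]
contact_force: [0.3, 0.1, -3.8]
opening: 0.0372
time: 36.33
position: [0.4849, -0.2019, 0.0264]
contact_force: [-0.4, 0.5, -4.8]
opening: 0.0373
time: 36.58
position: [0.4847, -0.2018, 0.0246]
contact_force: [0.0, 0.6, -4.1]
opening: 0.0374
```

```bash

python3 -m handwheel '[[[0,0,0.05,0],[0,0,0,0]]]'|egrep 'time|posi|cont|open'
python3 -m handwheel '[[[0,0,0.05,0],[0,0,0,0]]]'|egrep 'time|posi|cont|open'
```

```text
time: 36.83
position: [0.4848, -0.2018, 0.0243]
contact_force: [-3.7, 0.3, 4.8]
opening: 0.0374
time: 37.08
position: [0.4847, -0.2018, 0.0241]
contact_force: [-6.5, 2.0, 14.9]
opening: 0.0373
```

Contact was made as expected. Releasing, rising and looking.

```bash

python3 -m handwheel '[[[0,0,0,0],[0,0,0,0],[0,0,0,0]]]' -0.5|egrep 'time|posi|cont|open'
python3 -m handwheel '[[[0,0,-0.5,0],[0,0,-0.8,0],[0,0,-1,0],[0,0,-1,0],[0,0,-1,0],[0,0,-1,0],[0,0,0,0]]]'|egrep 'time|posi|cont|open'
python3 - <<'E'
from h import *
im=optics.camera('wrist'); t=optics.camera('top'); a=cv2.resize(t[130:280,130:350],(330,225))
im=im[:,60:500].copy(); out=np.zeros((420,780,3),np.uint8); out[:,:440]=im; out[:225,445:775]=a; cv2.imwrite('pics/end.png',out)
E
```

```text
time: 37.45
position: [0.485, -0.2018, 0.0217]
contact_force: [0.3, -0.2, 0.4]
opening: 0.0643
time: 38.33
position: [0.4856, -0.2063, 0.1838]
contact_force: [1.0, 0.3, -0.9]
opening: 0.0637
```

View pics/end.png

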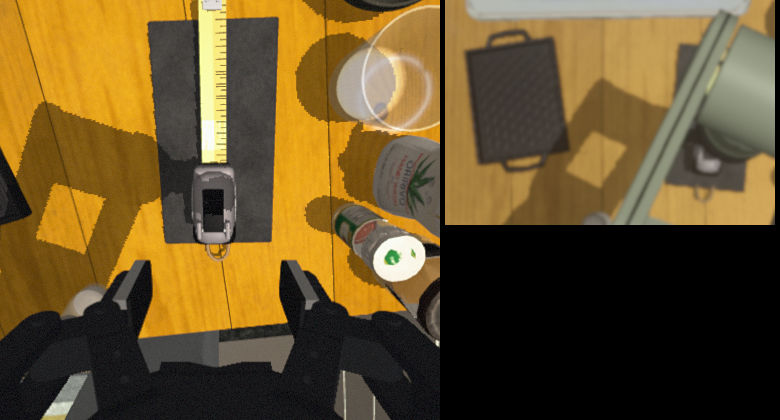

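The tape stands on the slate, its case around (214,205) and the blade still fully out to (212,3) along the board; the griddle is in place. Handing in.

```bash
python3 -c "
from plant import workorder
print(workorder.close_job())"
```

```text
the job is handed in; nothing more can be done
None
```

The job is handed in at about 38 s of the 64 s: the tape was hooked across the griddle, locked and stood on the slate, blade out lengthwise; the judge returned no verdict, and the locked width was never read off.

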